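Load the laser marker's dial and index it one click

ROBOT

A 6-joint arm with a two-finger parallel gripper is mounted at the origin on the work surface. World frame = base frame: x ahead of the robot, y to its left, z up, the work surface at z = 0. Lengths are in mm, angles in rad, forces in N, time in s.
With the tool pointing down it reaches from about 300 to 775 mm from the base axis. Payload 14.6 kg.
Tool frame: the origin (TCP) lies between the finger pads; the fingertips stand 25 mm ahead of it and the grasp point (between the pads) lies 6 mm ahead of it; z points along the fingers, y is the line along which they close (so a half turn about z gives the same grasp; the last joint's range is limited). The gripper opens to 94 mm and grips with 3 to 60 N. Pads are 16 mm wide; open, the fingers measure 119 mm over their backs; the gripper's body (75 mm by 177 mm) begins 78 mm behind the grasp point.
Start: joints at [-1.37, 0.3, 1.521, -0, 1.321, -0.067], TCP at [145.529, -530.387, 230.446] pointing down, gripper open.
Joint ranges: [-3.03, 3.03], [-0.79, 2.21], [0.23, 2.52], [-1.04, 4.18], [0, 3.07], [-2.55, 2.55]. Speed limits (rad/s): [2.22, 2.22, 2.57, 3.14, 3.14, 3.14].

INTERFACE

Orientations are given as [roll, pitch, yaw] about the fixed x, y, z axes, in that order (R = Rz(yaw) Ry(pitch) Rx(roll)).
In Python, from cell import manip gives the robot as it stands. The module is installed in compiled form; this text tells all that it offers.
- The arm moves only by the tool step_arm, never from a script. Its argument "series" is one flat list of numbers, 5 for each row, row after row: the shift along the world's x, y, z in mm, then the turn about the world's z in rad, then the closure, from 0 (fully open) to 1 (shut). In form: [dx, dy, dz, spin, jaw, dx, dy, dz, spin, jaw, ...]. A call has 1 to 20 rows; each row shifts and turns the commanded pose from where the row before left it; what a row does not reach is not made up. A row lasts 1/8 s, in which the tool goes at most 62.5 mm and 10.7 degrees, less where a joint would pass 70% of its speed; a pose out of reach is approached as far as the arm can. A call is refused whole if a number of a shift passes 62.5 or a number of a turn 0.188, either way. A call with a gripper value outside its range is refused whole. The fingers move at their own pace and stop on an object; "squeeze" is the grip in N (left out, the last holds). Time passes only in rows, so rows that do not move let the fingers close. It gives the time, the measured TCP pose, the force, the opening and the grip force at its end, in the units of the state.
- manip.read_state(): the state, without advancing time (a new reading comes with each control period).
- manip.camera(name): name is "scene" or "side" or "wrist"; returns (picture, depth): 384x512x3 uint8, blue, green, red; 384x512 float32, mm along the optical axis (not along the pixel's ray), 0 where there is no reading.
- manip.camera_info(name): a dict with "fovy" (degrees; the focal length in pixels is half the picture's height over the tangent of half this angle, whatever the lens; pixels are square), "cx", "cy" (the principal point, pixels), "eye" and "orientation" of the camera in the world. Camera axes: x right, y down, z forward; pixel columns grow to the right and rows downward; lengths in mm; the calibration is good to about 2 mm. A picture is of the moment at which its call begins: read the wrist's pose just before it. camera_info takes no time and is no camera call; for the wrist camera it gives the pose at the moment of the call.
- manip.sign_off(): hands the job in; it is judged then, once.
The state is a dict: "clock": time; "joints": joint angles; "qd": joint speeds; "effort": joint torques, N m; "eef_pos": TCP position; "eef_rot": TCP orientation; "wrist_force": force on the tool from outside, world axes, zero at the start; "moment": the same for the moment, N m; "finger_gap": finger opening in mm; "finger_force": force on a finger pad.
Only numpy, scipy, OpenCV 4.12 (cv2) and the standard library are available. Lean on these libraries where they do the work, as an engineer would, in place of code of your own. Each camera call takes 0.05 s, during which the arm holds its last target. There are 200 camera calls.

TASK

Take the slim tall tea canister that stands on the desk, put it upright into the empty pocket of the laser marker's dial that is at the loading mark, and press it gently, without forcing it, until it is fully home. Then turn the dial by its pegs one click clockwise (seen from above), so that the next empty pocket stands at the mark, and let go. Leave the tins already in the dial in their pockets and the other things on the desk where they are.

Things in the scene. Friction and masses are not known exactly. Their poses are not given: they have to be found in the camera images.
- canister_mid (a point): the canister to load: plain aluminium tea canister, 40 mm across, 75 mm tall, upright on the desk, 80 to 150 g, foot chamfered 1.5 mm; this point is its centre, half-way up, z along its axis. The wide tin is 58 mm across, the short tin 42 mm tall.
- marker: desk-top laser marker, fixed: round base with a six-pocket dial turned by hand; beside it at local +y (230 to 290 mm from the dial's axis) a column 0.52 m tall carries the head, whose lens hangs 0.31 m above the desk over the pocket on the local +y side. Origin on the dial's axis at desk height, z up. Pushing the canister with over 25 N is forcing: contact forces on it, the ball's squeeze (about 15) included, must not sum to 45 N.
- dial_axis (a point): centre of the black dial plate's top face, 50 mm above the desk, on the turning axis; axes turn with the dial. Plate 304 mm across. Six pockets 60 deg apart, nominally at 95 mm radius; six upright pegs at 138 mm radius half-way between them. Clockwise (from above) from the one at the mark: loaded_1, loaded_2 (under the lens), loaded_3, then two more empty pockets.
- pocket (a point): the empty pocket to load, at the loading mark; turns with the dial. This point is at the height of the nest's top (28 mm above the plate) at 95 mm radius, but this nest is clamped by eye in a radial slot: its bore truly lies up to 11 mm nearer to or farther from the dial's axis (not sideways). Find it by feel or sight. Canister fully home: its foot 4 mm, its centre 41.5 mm above the plate.
- next_pocket (a point): next empty pocket, one click anticlockwise of pocket, point at its nest's top; turns with the dial; has to end at mark. Nests are white blocks 58 mm square, 28 mm tall, bore 42.5 mm across, 24 mm deep. In the one to load a sprung ball in the wall 10 mm below the top resists: the tin's weight will not seat it, a push of 4 to 12 N does, then it slides on to the floor.
- third_pocket (a point): the third empty pocket, two clicks anticlockwise of pocket; turns with the dial.
- pocket_before (a point): pocket that holds loaded_1, one click clockwise of pocket; turns with the dial.
- mark (a point): loading position, fixed to the machine: 95 mm from the dial's axis, at the height of the plate's top, on the side towards the robot; a small upright tab with a dark line stands outside the plate's rim there (172 mm from the axis, 44 mm tall).
- peg (a point): one of six plain steel turning pegs on the dial, 14 mm across, standing 62 mm up from the plate; the point is on its axis 50 mm above the plate. This one is between next_pocket and third_pocket; turns with the dial. Nest blocks near it are 28 mm tall.
- dial (a joint): angle of the dial, rad; 0 at the start, grows clockwise seen from above. Clicks every 1.047 rad (60 deg): a sprung roller drops between the lobes of a star wheel. It takes up to about 0.4 N m (3 N at a peg) to leave a click; past half-way it pulls the dial by itself to the next one.
- loaded_1_mid (a point): seated tin in the dial, same make as the canister (40 mm across, 75 mm tall); this point is its centre, half-way up. Must stay in its pocket.
- loaded_2_mid (a point): seated tin in the dial, same make as the canister (40 mm across, 75 mm tall); this point is its centre, half-way up. Must stay in its pocket.
- loaded_3_mid (a point): seated tin in the dial, same make as the canister (40 mm across, 75 mm tall); this point is its centre, half-way up. Must stay in its pocket.
- wide_tin_mid (a point): wide aluminium tin on the desk, 58 mm across, 75 mm tall, not wanted; this point is its centre.
- short_tin_mid (a point): short aluminium tin on the desk, 40 mm across, 42 mm tall, not wanted; this point is its centre.
- scanner: bar-code scanner on a round foot, 90 mm across, 105 mm tall; origin under its middle. Not to be moved.
There are look-alikes about, which are no part of the job. Leave any green look-alike of the part that bears canister_mid alone.

How it is judged:
By the outcome, as a careful person would: the job done as asked, in the order asked, and still so for the second after the job is handed in, with the robot touching nothing.
It also fails if it takes over 64 s, if anything falls off the work surface, if the arm or the gripper's body presses on something with over 40 N, if the wrist force passes 120 N, or if a joint passes its speed limit or range.

## Working session

There is one attempt and no reset: what is moved stays moved. The work goes in short steps, Python scripts to look and compute and a tool call to move; the robot and the scene stay as the last step left them, time stands still between calls to the robot, and variables do not carry over. Pictures are saved under pics/ and viewed, at most 10 in all, crops included, and the job is handed in when it is done.

Besides the shell and the picture viewer there is one more tool, called after "Emit:" as a command line: name --argument value ..., lists and objects as JSON in quotes. step_arm: Moves the arm, as the interface text tells. Its arguments: {"type":"object","properties":{"series":{"type":"array"},"squeeze":{"type":"number"}},"required":["series"]}

```bash
mkdir -p pics; cat > h.py <<'E'
import numpy as np, cv2
from cell import manip
from scipy.spatial.transform import Rotation as R
def cam(n):
    i=manip.camera_info(n); p,d=manip.camera(n); return p,d,i
def rot(i):
    o=np.array(i['orientation'],float)
    return o if o.shape==(3,3) else R.from_euler('xyz',o).as_matrix()
def pts(d,i):
    h,w=d.shape; f=h/2/np.tan(np.radians(i['fovy'])/2)
    v,u=np.mgrid[:h,:w]
    c=np.stack([(u-i['cx'])/f*d,(v-i['cy'])/f*d,d],-1)
    return c@rot(i).T+np.array(i['eye'])
def proj(P,i,h=384):
    f=h/2/np.tan(np.radians(i['fovy'])/2)
    c=(np.atleast_2d(P)-np.array(i['eye']))@rot(i); return c[:,:2]/c[:,2:]*f+[i['cx'],i['cy']]
def ray(uv,z,i,h=384):
    f=h/2/np.tan(np.radians(i['fovy'])/2); uv=np.atleast_2d(uv)
    c=np.c_[(uv-[i['cx'],i['cy']])/f,np.ones(len(uv))]@rot(i).T; e=np.array(i['eye'])
    return e+c*((z-e[2])/c[:,2:])
E
python3 - <<'E'
from h import *
print(manip.read_state())
for n in('scene','side','wrist'):
    p,d,i=cam(n); print(n,i); cv2.imwrite(f'pics/{n}0.png',p); np.savez(f'{n}0.npz',p=p,d=d)
a=cv2.imread('pics/scene0.png');b=cv2.imread('pics/side0.png')
cv2.imwrite('pics/both0.png',cv2.resize(np.vstack([a,b]),(512,768))[:, :]) 
E
```

```text
{'clock': 0.0, 'joints': array([-1.36955520e+00,  3.00514878e-01,  1.52159740e+00,  3.17065747e-05,
        1.32072465e+00, -6.66229048e-02]), 'qd': array([-0.00069301,  0.00026851,  0.00134071, -0.00033074,  0.0003197 ,
       -0.00119131]), 'effort': array([-2.85621798e-03, -5.31816173e+01, -3.52744102e+01,  7.07436260e-02,
        2.43473402e-02, -5.43537840e-05]), 'eef_pos': array([ 145.51279884, -530.14680543,  229.85540731]), 'eef_rot': array([-3.14035319e+00, -1.13478049e-04,  2.67856099e-01]), 'wrist_force': array([ 0.12607027, -0.42042003, -0.74844008]), 'moment': array([0.0163831 , 0.02777567, 0.00295046]), 'finger_force': 0.0, 'finger_gap': 94.24379360933037}
scene {'fovy': 51.30649428138138, 'cx': 257.9956760193688, 'cy': 193.4695871506233, 'eye': array([1214.14553115, -553.57999774,  741.63454394]), 'orientation': array([-2.23785052, -0.01323315,  1.00460019])}
side {'fovy': 52.84889559628752, 'cx': 258.57428405441226, 'cy': 187.38558908124793, 'eye': array([881.26376136, 501.18829559, 874.90264135]), 'orientation': array([-2.4021609 ,  0.01291966,  2.56396774])}
wrist {'fovy': 66.93000170341702, 'cx': 256.38283933190297, 'cy': 191.4915295865238, 'eye': array([ 223.88077724, -508.65126276,  385.13485198]), 'orientation': array([ 2.86187183e+00,  1.31599863e-03, -1.30358962e+00])}
```

View pics/scene0.png

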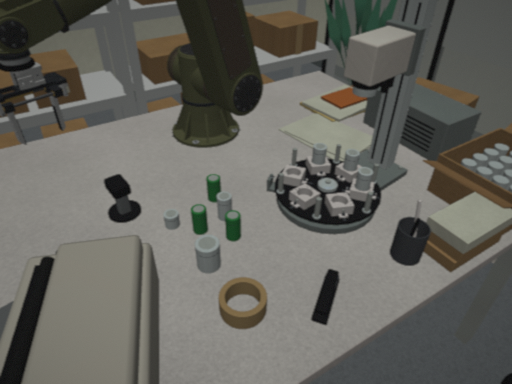

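View pics/side0.png

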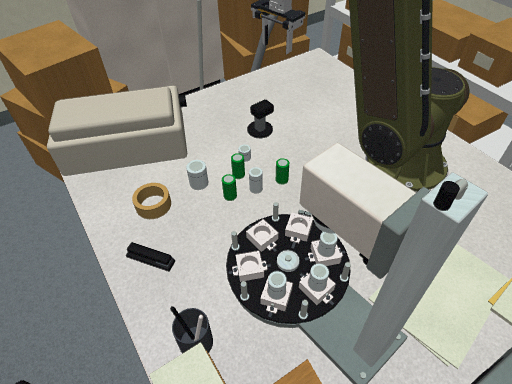

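Scene view: short tin (172,219), wide tin (208,254), slim tall silver canister (224,206). Three green look-alikes stand at (213,187), (199,218) and (233,225). In the side view the canister is at (256,180). The dial is at (328,190) scene and (288,262) side, with the mark tab near (271,183) scene. I'll measure with depth and make one crop to confirm.

```bash
python3 - <<'E'
from h import *
def circ(P):
    P=P[:,:2]; c=np.linalg.lstsq(np.c_[2*P,np.ones(len(P))],(P**2).sum(1),rcond=None)[0]; return c[:2],np.sqrt(c[2]+c[:2]@c[:2])
for n in('scene','side'):
    z=np.load(n+'0.npz'); p,d=z['p'],z['d']; i=manip.camera_info(n); X=pts(d,i); ok=d>0
    def blobs(name,lo,hi,box,amin=15):
        m=(ok&(X[...,2]>lo)&(X[...,2]<hi)&(X[...,0]>box[0])&(X[...,0]<box[1])&(X[...,1]>box[2])&(X[...,1]<box[3])).astype(np.uint8)
        k,l,s,c=cv2.connectedComponentsWithStats(m)
        for j in range(1,k):
            if s[j,4]<amin: continue
            q=X[l==j]; e=(q[:,:2].min(0)+q[:,:2].max(0))/2
            print(n,name,'px',c[j].round(),s[j,4],'mid',e.round(1),'size',np.ptp(q[:,:2],axis=0).round(1),'z',np.median(q[:,2]).round(1),'bgr',p[l==j].mean(0).round())
    blobs('desk75',70,81,(250,800,-520,-60))
    blobs('short',38,46,(250,800,-520,-60),30)
    # dial
    blobs('nest',74,82,(250,900,-150,300),20)
    blobs('pegtop',107,117,(250,900,-150,300),4)
    blobs('tintop',124,134,(250,900,-150,300),20)
    hsv=cv2.cvtColor(p,cv2.COLOR_BGR2HSV)
    m=ok&(abs(X[...,2]-50)<4)&(hsv[...,2]<60)&(X[...,1]>-200)&(X[...,0]<900)
    q=X[m]; h=cv2.convexHull(q[:,:2].astype(np.float32))[:,0]; print(n,'plate',len(q),circ(h))
p=cv2.imread('pics/scene0.png')[150:290,100:400]; s=cv2.imread('pics/side0.png')[130:340,150:400]
cv2.imwrite('pics/crop1.png',np.vstack([cv2.resize(p,(600,280),interpolation=3),cv2.resize(s,(600,504),interpolation=3)[:320]]))
E
```

```text
scene desk75 px [212. 178.] 109 mid [ 374.9 -164.4] size [40.9 38.3] z 75.1 bgr [ 87. 108.  84.]
scene desk75 px [121. 195.] 51 mid [ 314.3 -405.5] size [23.4 50.2] z 76.6 bgr [33. 33. 34.]
scene desk75 px [223. 196.] 125 mid [ 464.1 -177.3] size [40.1 38.2] z 75.4 bgr [125. 130. 123.]
scene desk75 px [198. 209.] 148 mid [ 477.5 -258.1] size [40.1 39.8] z 74.9 bgr [ 86. 109.  83.]
scene desk75 px [232. 216.] 152 mid [ 544.9 -195.4] size [40.3 39.9] z 75.0 bgr [ 85. 108.  81.]
scene desk75 px [206. 244.] 377 mid [ 599.2 -293.8] size [58.4 57.6] z 75.1 bgr [132. 136. 130.]
scene desk75 px [154. 294.] 68 mid [ 667.7 -447.9] size [157.8  60.6] z 74.2 bgr [59. 64. 65.]
scene short px [213. 190.] 30 mid [ 383.6 -165. ] size [29.3 36.2] z 42.0 bgr [43. 69. 38.]
scene short px [122. 203.] 34 mid [ 307.1 -406.5] size [20.4 33.1] z 41.5 bgr [55. 56. 54.]
scene short px [224. 209.] 30 mid [ 472.8 -177.9] size [22.7 36.9] z 42.0 bgr [94. 95. 92.]
scene short px [170. 214.] 131 mid [ 418.2 -313.9] size [43.2 38.8] z 42.1 bgr [130. 134. 128.]
scene short px [200. 222.] 35 mid [ 487.8 -259.6] size 
[... 6775 characters left out ...]
[884.4 235.9] size [31. 27.] z 107.5 bgr [199. 221. 216.]
side pegtop px [207. 378.] 4 mid [849.  257.6] size [2.3 3.1] z 107.8 bgr [195. 219. 214.]
side pegtop px [208. 381.] 5 mid [849.1 264.6] size [3.9 5. ] z 107.3 bgr [198. 221. 215.]
side pegtop px [214. 382.] 4 mid [840.7 270.1] size [4.  1.7] z 107.8 bgr [202. 223. 219.]
side tintop px [328. 238.] 186 mid [467.8 147.6] size [39.3 39.2] z 128.6 bgr [185. 190. 177.]
side tintop px [319. 272.] 246 mid [543.1 205.8] size [39.2 39.2] z 128.7 bgr [190. 194. 181.]
side tintop px [277. 280.] 258 mid [630.9 170.9] size [39.2 40.1] z 128.7 bgr [191. 194. 181.]
side plate 4549 (array([428.38909116, 166.90236197]), np.float64(417.0207818563727))
```

View pics/crop1.png

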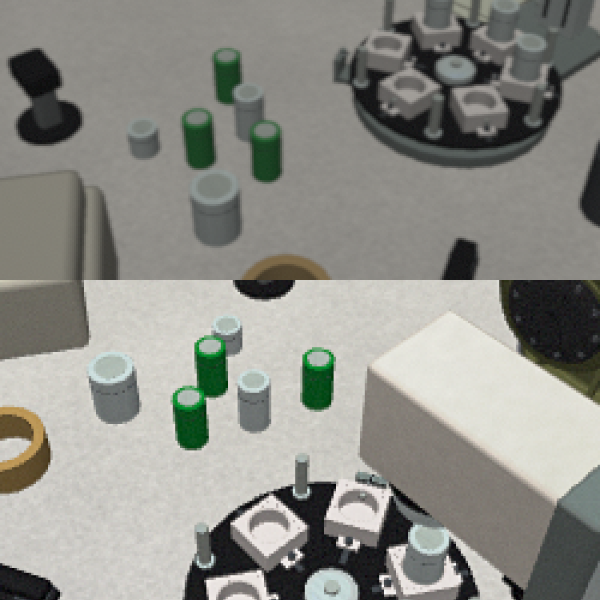

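The crop confirms it. The plain silver tall canister is at scene (224,206), side (256,180), with its top at z 75 and 40 mm across, so it is at about (465.4, -176.2). The three green ones are look-alikes, and the other two silver tins are the wide one and the short one.

- **Dial:** the centre is at (555.6, 110.7), from opposite pegs.
- **Pocket at the mark:** it lies at −142° from the dial's axis, near (475, 48), about 102 mm out.
- **Grip axis:** radial, at 38°, which clears the greens and the pegs.

Now moving above the canister.

Emit:
step_arm --series '[29.1,32.2,0,0.1787,0,29.1,32.2,0,0.1787,0,29.1,32.2,0,0.1787,0,29.1,32.2,0,0.1787,0,29.1,32.2,0,0.1787,0,29.1,32.2,0,0.1787,0,29.1,32.2,0,0.1787,0,29.1,32.2,0,0.1787,0,29.1,32.2,0,0.1787,0,29.1,32.2,0,0.1787,0,29.1,32.2,0,0.1787,0,0,0,0,0,0,0,0,0,0,0]' --squeeze 10

```text
clock: 1.78
eef_pos: [465.2, -176.5, 230.2]
eef_rot: [-3.141, -0.0, 2.232]
wrist_force: [-1.2, 0.3, 0.4]
finger_gap: 93.9
finger_force: 0.0
```

```bash
cat >> h.py <<'E'
def top(X,d,lo,hi,c,r):
    m=(d>0)&(X[...,2]>lo)&(X[...,2]<hi)&(np.hypot(X[...,0]-c[0],X[...,1]-c[1])<r)
    q=X[m]; 
    if len(q)<10: return None
    (a,b),rad=cv2.minEnclosingCircle(q[:,:2].astype(np.float32)); return round(a,1),round(b,1),round(rad,1),round(float(np.median(q[:,2])),1),len(q)
E
python3 - <<'E'
from h import *
s=manip.read_state(); print(s['clock'],s['eef_pos'],s['eef_rot'])
p,d,i=cam('wrist'); X=pts(d,i); cv2.imwrite('pics/w1.png',p); print(i['eye'])
print('can',top(X,d,70,80,(465,-176),30)); print('nest',top(X,d,74,82,(475,48),50))
E
```

```text
1.775 [ 465.24612727 -176.4567824   230.2251102 ] [-3.14119222e+00 -4.08594693e-04  2.23188326e+00]
[ 416.8729244  -112.59705577  385.44287274]
can (466.4, -173.5, 20.2, 76.0, 1025)
nest (482.8, 40.0, 33.7, 78.7, 1486)
```

Emit:
step_arm --series '[0.7,1.7,-30,0,0,0,0,-30,0,0,0,0,-30,0,0,0,0,-30,0,0,0,0,-25,0,0,0,0,-15,0,0,0,0,-12,0,0,0,0,0,0,0.3,0,0,0,0,0.5,0,0,0,0,0.7,0,0,0,0,0.8,0,0,0,0,0.9,0,0,0,0,0.9,0,0,0,0,0.9,0,0,0,0,0.9]' --squeeze 12

```text
clock: 3.7
eef_pos: [466.4, -174.5, 58.5]
eef_rot: [3.142, 0.0, 2.234]
wrist_force: [0.7, -0.2, 2.2]
finger_gap: 39.9
finger_force: 12.0
```

Emit:
step_arm --series '[0,0,10,0,0.9,0,0,25,0,0.9,0,0,40,0,0.9,0,0,40,0,0.9,0,0,30,0,0.9,2,30,0,0,0.9,2,40,0,0,0.9,2,30,0,0,0.9,2,15,0,0,0.9,0,0,0,0,0.9,0,0,0,0,0.9]'

```text
clock: 5.08
eef_pos: [474.3, -60.2, 203.5]
eef_rot: [-3.141, 0.0, 2.233]
wrist_force: [-0.8, 0.1, -2.2]
finger_gap: 39.8
finger_force: 12.0
```

```bash
python3 - <<'E'
from h import *
s=manip.read_state(); print(s['clock'],s['eef_pos'],s['finger_gap'],s['wrist_force'])
p,d,i=cam('wrist'); X=pts(d,i); cv2.imwrite('pics/w2.png',p); np.savez('w2.npz',p=p,d=d,X=X)
C=np.array([555.6,110.7])
print('nest',top(X,d,74,82,(475,48),45),'px',proj([[475,48,78]],i)); 
for a in(-112,-172):
    c=C+138*np.array([np.cos(np.radians(a)),np.sin(np.radians(a))]); print('peg',c,top(X,d,106,117,c,16))
for n in('scene','side'):
    p,d,i=cam(n); X=pts(d,i); print('held',n,top(X,d,s['eef_pos'][2]+8,s['eef_pos'][2]+24,s['eef_pos'][:2],22))
E
```

```text
5.075 [474.32213839 -60.24947482 203.48128475] 39.82710265010617 [-0.77492588  0.11314876 -2.19729979]
nest (475.6, 48.8, 40.4, 78.8, 2541) px [[328.127968   102.98536976]]
peg [503.90429011 -17.25137193] (504.7, -15.5, 6.9, 112.6, 207)
peg [418.94300651  91.49411207] (420.3, 92.6, 6.9, 112.5, 295)
held scene (474.1, -60.4, 21.8, 219.8, 133)
held side (462.3, -49.5, 12.2, 218.6, 25)
```

View pics/w2.png

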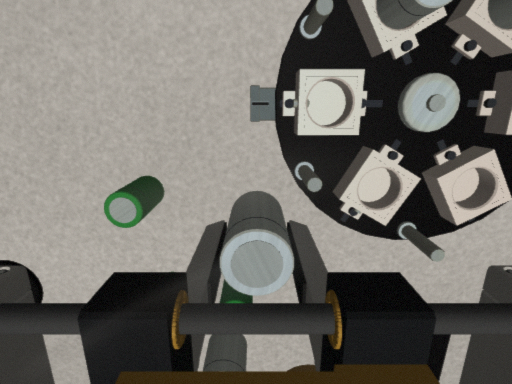

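The wrist view shows the tab at (262,103) beside the empty nest at (328,103), confirming the pocket. The canister is held upright at (257,262). Next I fit the bore's rim.

```bash
python3 - <<'E'
from h import *
z=np.load('w2.npz'); p,d,X=z['p'],z['d'],z['X']; i=manip.camera_info('wrist')
C=np.array([555.6,110.7])
def hole(p,d,X,i,c,tag):
    m=((d>0)&(X[...,2]>75)&(X[...,2]<83)&(np.hypot(X[...,0]-c[0],X[...,1]-c[1])<42)).astype(np.uint8)
    cs,h=cv2.findContours(m,cv2.RETR_CCOMP,cv2.CHAIN_APPROX_NONE)
    for k,ct in enumerate(cs):
        if h[0][k][3]>=0 and cv2.contourArea(ct)>60:
            q=ray(ct[:,0].astype(float),78,i)[:,:2]; (a,b),r=cv2.minEnclosingCircle(q.astype(np.float32))
            A=np.linalg.lstsq(np.c_[2*q,np.ones(len(q))],(q**2).sum(1),rcond=None)[0]; v=A[:2]-C
            print(tag,'hole fit',A[:2].round(1),'r',np.sqrt(A[2]+A[:2]@A[:2]).round(1),'enc',round(a,1),round(b,1),round(r,1),'rad',np.hypot(*v).round(1),'ang',np.degrees(np.arctan2(v[1],v[0])).round(1))
hole(p,d,X,i,(475,48),'w pocket'); hole(p,d,X,i,(568,17),'w next')
m=(d>0)&(X[...,2]>214)&(X[...,2]<228)&(np.hypot(X[...,0]-474,X[...,1]+60)<30); q=X[m]; print('held wrist',cv2.minEnclosingCircle(q[:,:2].astype(np.float32)),np.median(q[:,2]))
for n in('scene','side'):
    z=np.load(n+'0.npz'); i=manip.camera_info(n); X=pts(z['d'],i)
    hole(z['p'],z['d'],X,i,(475,48),n+' pocket'); hole(z['p'],z['d'],X,i,(568,17),n+' next')
E
```

```text
w pocket hole fit [475.5  48.7] r 21.2 enc 475.5 48.6 21.9 rad 101.3 ang -142.3
w next hole fit [568.9  18.1] r 21.1 enc 569.1 18.1 21.7 rad 93.6 ang -81.8
held wrist ((468.75421142578125, -53.226436614990234), 28.700191497802734) 221.04990425154307
scene pocket hole fit [474.3  45.1] r 21.8 enc 473.6 45.2 24.2 rad 104.5 ang -141.1
scene next hole fit [568.3  14.2] r 21.7 enc 568.9 15.7 24.7 rad 97.3 ang -82.5
side pocket hole fit [475.7  50.1] r 22.5 enc 475.0 50.2 24.3 rad 100.3 ang -142.8
side next hole fit [568.9  18.2] r 22.8 enc 567.6 16.7 26.1 rad 93.5 ang -81.8
```

Emit:
step_arm --series '[0,20,0,0,0.9,0,30,0,0,0.9,0.4,30,0,0,0.9,0.4,20,0,0,0.9,0,8.5,0,0,0.9,0,0,-20,0,0.9,0,0,-20,0,0.9,0,0,-13,0,0.9,0,0,0,0,0.9,0,0,0,0,0.9]'

```text
clock: 6.48
eef_pos: [475.5, 48.8, 151.1]
eef_rot: [3.141, 0.001, 2.233]
wrist_force: [-0.7, 0.3, -1.2]
finger_gap: 39.8
finger_force: 12.0
```

```bash
python3 - <<'E'
from h import *
s=manip.read_state(); print(s['clock'],s['eef_pos'],s['finger_gap'],s['wrist_force'])
ims=[]
for n in('wrist','scene','side'):
    p,d,i=cam(n); X=pts(d,i); np.savez(n+'3.npz',p=p,d=d,X=X)
    zt=s['eef_pos'][2]+17; print(n,'heldtop',top(X,d,zt-4,zt+5,s['eef_pos'][:2],23))
    u,v=proj([[475,48,90]],i)[0].astype(int); w=45 if n!='wrist' else 120
    c=p[max(0,v-w):v+w,max(0,u-w):u+w]; ims.append(cv2.resize(c,(266,266),interpolation=2))
cv2.imwrite('pics/c3.png',np.hstack(ims))
E
```

```text
6.475 [475.47582401  48.84586072 151.09937759] 39.80500862587668 [-0.7375887   0.30794671 -1.24095547]
wrist heldtop (474.9, 49.6, 22.6, 168.7, 4227)
scene heldtop (475.7, 48.4, 22.8, 168.0, 103)
side heldtop None
```

View pics/c3.png

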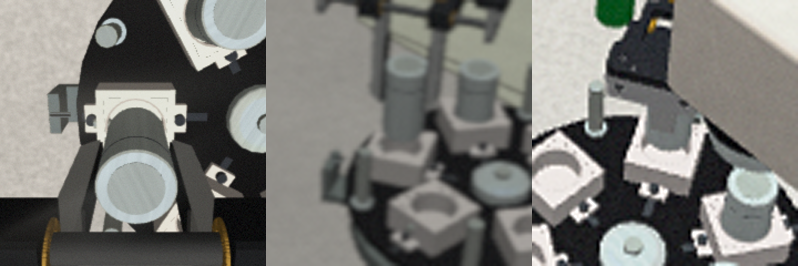

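The canister is centred over the nest in all three views. I'll lower it gently while watching the force.

Emit:
step_arm --series '[-0.2,-0.4,-6,0,0.9,0,0,-5,0,0.9,0,0,-2,0,0.9,0,0,-1,0,0.9,0,0,-1,0,0.9,0,0,-1,0,0.9,0,0,0,0,0.9,0,0,0,0,0.9]'

```text
clock: 7.62
eef_pos: [474.9, 48.6, 134.5]
eef_rot: [3.142, 0.0, 2.234]
wrist_force: [-0.8, 0.3, -0.8]
finger_gap: 39.9
finger_force: 12.0
```

Emit:
step_arm --series '[0,0,-1,0,0.9,0,0,-1,0,0.9,0,0,-1,0,0.9,0,0,-1,0,0.9,0,0,0,0,0.9,0,0,0,0,0.9]'

```text
clock: 8.38
eef_pos: [474.9, 48.6, 130.5]
eef_rot: [3.142, 0.0, 2.233]
wrist_force: [0.2, 0.8, -1.6]
finger_gap: 40.0
finger_force: 12.0
```

Emit:
step_arm --series '[0,0,-1,0,0.9,0,0,-1,0,0.9,0,0,-0.5,0,0.9,0,0,-0.5,0,0.9,0,0,0,0,0.9,0,0,0,0,0.9]'

```text
clock: 9.12
eef_pos: [475.2, 48.7, 127.7]
eef_rot: [3.141, 0.0, 2.234]
wrist_force: [3.4, 3.2, 4.6]
finger_gap: 39.8
finger_force: 12.0
```

The ball is felt with the foot about 9 mm into the bore, at roughly 5–6 N. I'll keep guiding with a lighter grip and press on in small steps.

Emit:
step_arm --series '[0,0,-0.5,0,0.9,0,0,-0.5,0,0.9,0,0,0,0,0.9]' --squeeze 9

```text
clock: 9.5
eef_pos: [475.1, 48.7, 126.3]
eef_rot: [3.141, 0.0, 2.233]
wrist_force: [5.1, 3.9, -0.6]
finger_gap: 39.7
finger_force: 9.0
```

Emit:
step_arm --series '[0.4,0.3,-1,0,0.9,0,0,-1,0,0.9,0,0,-1,0,0.9,0,0,0,0,0.9]'

```text
clock: 10.0
eef_pos: [475.5, 49.0, 123.1]
eef_rot: [3.141, -0.0, 2.233]
wrist_force: [5.5, 4.1, -1.8]
finger_gap: 39.5
finger_force: 9.0
```

Emit:
step_arm --series '[0.3,0.2,-1,0,0.9,0,0,-1,0,0.9,0,0,-1,0,0.9,0,0,-1,0,0.9,0,0,-1,0,0.9,0,0,-1,0,0.9,0,0,-1,0,0.9,0,0,-1,0,0.9,0,0,0,0,0.9,0,0,0,0,0.9]'

```text
clock: 11.25
eef_pos: [475.7, 49.2, 115.2]
eef_rot: [3.141, 0.0, 2.234]
wrist_force: [4.7, 2.8, -0.3]
finger_gap: 40.3
finger_force: 9.0
```

```bash
python3 - <<'E'
from h import *
s=manip.read_state(); print(s['clock'],s['eef_pos'],s['wrist_force'])
for n in('wrist','scene'):
    p,d,i=cam(n); X=pts(d,i); print(n,top(X,d,122,150,s['eef_pos'][:2],18))
    c=np.array((468,146)); print(' loaded1',top(X,d,122,150,c,18))
E
```

```text
11.25 [475.67666495  49.17196008 115.22546933] [ 4.65913241  2.78737119 -0.33657302]
wrist (475.7, 49.2, 18.0, 132.8, 3186)
 loaded1 (468.0, 146.0, 18.0, 130.1, 4940)
scene (475.6, 49.2, 17.9, 131.6, 86)
 loaded1 (468.2, 145.8, 17.8, 129.1, 41)
```

The top is 2.6 mm above the seated tin beside it, which agrees with the tool height. The last few millimetres remain.

Emit:
step_arm --series '[0,0,-0.8,0,0.9,0,0,-0.8,0,0.9,0,0,-0.5,0,0.9,0,0,-0.5,0,0.9,0,0,0,0,0.9,0,0,0,0,0.9]'

```text
clock: 12.1
eef_pos: [475.7, 49.1, 112.7]
eef_rot: [3.141, 0.0, 2.233]
wrist_force: [4.9, 3.0, -1.4]
finger_gap: 39.8
finger_force: 9.0
```

Emit:
step_arm --series '[0,0,-0.5,0,0.9,0,0,-0.5,0,0.9,0,0,0,0,0.9]'

```text
clock: 12.48
eef_pos: [475.9, 49.1, 112.4]
eef_rot: [3.141, 0.001, 2.234]
wrist_force: [1.7, 1.8, 9.7]
finger_gap: 39.6
finger_force: 9.0
```

```bash
python3 - <<'E'
from h import *
s=manip.read_state(); print(s['clock'],s['eef_pos'],s['wrist_force'])
for n in('wrist','scene'):
    p,d,i=cam(n); X=pts(d,i); print(n,top(X,d,122,150,s['eef_pos'][:2],18))
    c=np.array((468,146)); print(' loaded1',top(X,d,122,150,c,18))
E
```

```text
12.475 [475.90685712  49.101862   112.39679309] [1.66039967 1.78969179 9.680783  ]
wrist (475.9, 49.1, 18.0, 130.0, 3197)
 loaded1 (468.0, 146.0, 18.0, 130.1, 5131)
scene (476.0, 48.7, 17.4, 128.9, 74)
 loaded1 (467.9, 145.7, 17.6, 129.2, 36)
```

The floor is felt at 9.7 N and the top is level with loaded_1, so it is home. I'll release it and rise, then check.

Emit:
step_arm --series '[0,0,0.7,0,0.9,0,0,0,0,0.6,0,0,0,0,0.4,0,0,0,0,0.3,0,0,0,0,0.3,0,0,0,0,0.3,0,0,10,0,0.3,0,0,20,0,0.3,0,0,30,0,0.3,0,0,20,0,0.3,20,-6,0,0,0.4,40,-11,0,0,0.5,40,-11,0,0,0.6,40,-11,0,0,0.7,25,-7,0,0,0.7,0,0,0,0,0.7,0,0,0,0,0.7]'

```text
clock: 14.7
eef_pos: [640.1, 3.3, 192.8]
eef_rot: [-3.141, -0.0, 2.234]
wrist_force: [-0.2, 0.2, 0.1]
finger_gap: 28.3
finger_force: 0.0
```

```bash
python3 - <<'E'
from h import *
s=manip.read_state(); print(s['clock'],s['eef_pos'],s['eef_rot'],s['wrist_force'],s['finger_gap'])
ims=[]
for n in('wrist','scene','side'):
    p,d,i=cam(n); X=pts(d,i)
    for t,c,lo,hi,r in(('can',(475.5,48.6),122,136,26),('l1',(468,146),122,136,26),('peg',(641,2.5),106,117,14),('peg2',(504,-17),106,117,14),('peg3',(692,130),106,117,14)): print(n,t,top(X,d,lo,hi,c,r))
    cv2.imwrite(f'pics/{n}4.png',p); ims.append(cv2.resize(p,(400,300)))
cv2.imwrite('pics/m4.png',np.vstack([np.hstack(ims[:2]),np.hstack([ims[2],0*ims[2]])]))
E
```

```text
14.7 [640.10385198   3.32274715 192.81790458] [-3.14142146e+00 -1.92830778e-04  2.23363080e+00] [-0.22081156  0.24756542  0.09709214] 28.291192804879422
wrist can (476.6, 50.5, 20.5, 130.1, 2852)
wrist l1 None
wrist peg (641.5, 3.7, 6.9, 112.5, 217)
wrist peg2 (505.5, -15.5, 7.2, 112.7, 295)
wrist peg3 (693.1, 131.3, 7.1, 112.4, 294)
scene can (474.1, 44.5, 22.3, 129.0, 121)
scene l1 (468.8, 146.4, 18.2, 128.5, 30)
scene peg (638.8, -0.2, 7.6, 111.4, 23)
scene peg2 (503.2, -19.1, 7.9, 110.5, 20)
scene peg3 (691.3, 127.7, 7.7, 110.5, 23)
side can (477.1, 49.9, 20.7, 128.7, 170)
side l1 (469.4, 147.5, 20.9, 128.6, 192)
side peg (640.7, 3.4, 6.6, 111.2, 26)
side peg2 (505.7, -14.9, 7.4, 111.1, 23)
side peg3 (691.6, 131.6, 7.8, 111.1, 37)
```

View pics/m4.png

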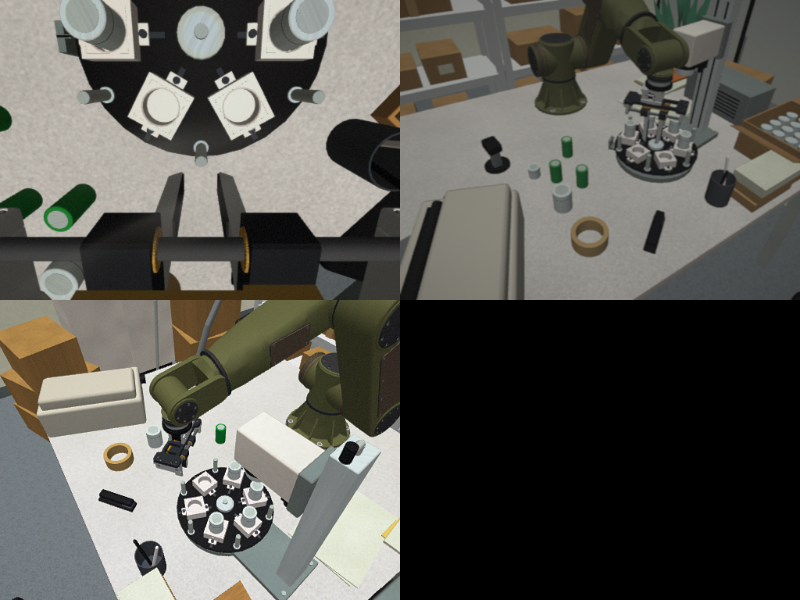

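The wrist view shows the canister seated in its nest. It is level with the other tins, at upper left (85,20) of the mosaic. Peg at (640.8, 3.0), TCP at (640.1, 3.3). I'll lower to straddle the peg.

Emit:
step_arm --series '[0.6,-0.3,-25,0,0.7,0,0,-25,0,0.7,0,0,-15,0,0.7,0,0,-10,0,0.7,0,0,-8,0,0.7,0,0,0,0,0.7]'

```text
clock: 15.6
eef_pos: [641.2, 2.8, 109.4]
eef_rot: [-3.141, -0.0, 2.233]
wrist_force: [-0.6, 0.1, 0.1]
finger_gap: 28.2
finger_force: 0.0
```

Emit:
step_arm --series '[-5.81,-4.3,0,-0.05236,0.7,-6.02,-3.99,0,-0.05236,0.7,-6.23,-3.67,0,-0.05236,0.7,-6.41,-3.34,0,-0.05236,0.7,-6.57,-3.0,0,-0.05236,0.7,-6.72,-2.65,0,-0.05236,0.7,-6.85,-2.29,0,-0.05236,0.7,-6.96,-1.93,0,-0.05236,0.7,-7.05,-1.56,0,-0.05236,0.7,-7.13,-1.19,0,-0.05236,0.7,-7.18,-0.82,0,-0.05236,0.7,-7.21,-0.44,0,-0.05236,0.7,-7.22,-0.06,0,-0.05236,0.7,-7.22,0.32,0,-0.05236,0.7,-7.19,0.69,0,-0.05236,0.7,-7.15,1.07,0,-0.05236,0.7,-7.08,1.44,0,-0.05236,0.7,-7.0,1.81,0,-0.05236,0.7,-6.89,2.17,0,-0.05236,0.7,-6.77,2.53,0,-0.05236,0.7]'

```text
clock: 18.1
eef_pos: [504.9, -16.6, 110.3]
eef_rot: [3.14, -0.0, 1.184]
wrist_force: [1.5, -0.8, -0.5]
finger_gap: 28.4
finger_force: 1.0
```

Emit:
step_arm --series '[0,0,0,0,0.7,0,0,0,0,0.7,0,0,0,0,0.7,0,0,0,0,0.7]'

```text
clock: 18.6
eef_pos: [504.7, -16.4, 109.5]
eef_rot: [-3.142, -0.0, 1.187]
wrist_force: [-0.1, -0.2, 0.6]
finger_gap: 28.1
finger_force: 0.0
```

```bash
python3 - <<'E'
from h import *
s=manip.read_state(); print(s['clock'],s['eef_pos'],s['eef_rot'],s['wrist_force'],s['finger_gap'])
for n in('wrist','scene','side'):
    p,d,i=cam(n); X=pts(d,i)
    for t,c,lo,hi,r in(('peg2',(504,-17),106,117,14),('peg0',(641,2.5),106,117,16),('peg3',(692,130),106,117,16),('peg1',(418,92),106,117,16)): print(n,t,top(X,d,lo,hi,c,r))
E
```

```text
18.6 [504.67407404 -16.44654052 109.54528569] [-3.14157770e+00 -2.07804335e-05  1.18655448e+00] [-0.1342369  -0.17574178  0.56946419] 28.077730177125943
wrist peg2 (503.6, -16.5, 13.3, 112.5, 514)
wrist peg0 (645.5, 7.2, 7.5, 112.3, 778)
wrist peg3 None
wrist peg1 (421.1, 87.5, 7.5, 112.5, 737)
scene peg2 None
scene peg0 (643.8, 1.8, 7.9, 111.3, 24)
scene peg3 (690.7, 132.4, 6.6, 110.9, 23)
scene peg1 None
side peg2 (509.9, -16.3, 6.5, 110.7, 24)
side peg0 (645.5, 7.2, 7.5, 111.8, 26)
side peg3 (691.2, 136.9, 7.1, 111.6, 33)
side peg1 None
```

The dial stands about 2.4° short of the click. I'll check whether it is still settling.

Emit:
step_arm --series '[0,0,0,0,0.7,0,0,0,0,0.7,0,0,0,0,0.7,0,0,0,0,0.7,0,0,0,0,0.7,0,0,0,0,0.7]'

```text
clock: 19.5
eef_pos: [504.6, -16.4, 109.5]
eef_rot: [-3.142, -0.0, 1.186]
wrist_force: [0.1, -0.5, 0.6]
finger_gap: 28.4
finger_force: 0.0
```

```bash
cat > ang.py <<'E'
from h import *
s=manip.read_state(); print(s['clock'],s['eef_pos'],s['wrist_force'],s['finger_force'])
C=np.array([555.6,110.7])
p,d,i=cam('side'); X=pts(d,i); X0=pts(np.load('side0.npz')['d'],i); d0=np.load('side0.npz')['d']
def a(q): return np.degrees(np.arctan2(q[1]-C[1]-2,q[0]-C[0]))
for c in((504,-17),(641,2.5),(692,130),(607,240),(471,219)):
    t=top(X,d,106,117,c,17);u=top(X0,d0,106,117,c,17)
    if t and u: print(c,t,'vs start',round(a(t)-a(u),2))
E
python3 ang.py
```

```text
19.5 [504.57111433 -16.38820172 109.53811825] [ 0.09641279 -0.51210879  0.56526383] 0.0
(504, -17) (501.7, -17.0, 14.7, 110.4, 30) vs start -1.15
(641, 2.5) (646.5, 7.5, 6.6, 110.9, 26) vs start 2.91
(692, 130) (692.3, 136.3, 7.1, 110.7, 32) vs start 2.02
(607, 240) (602.6, 241.6, 6.8, 111.1, 37) vs start 1.99
(471, 219) (466.9, 217.3, 6.7, 111.0, 29) vs start 2.39
```

It has settled about 2.3° short from friction, so I'll nudge the peg on with the rear finger, about 7 mm.

Emit:
step_arm --series '[-1.6,0.7,0,-0.012,0.7,-1.6,0.7,0,-0.012,0.7,-1.6,0.7,0,-0.012,0.7,-0.8,0.35,0,-0.006,0.7,-0.8,0.35,0,-0.006,0.7,0,0,0,0,0.7,0,0,0,0,0.7]'

```text
clock: 20.42
eef_pos: [498.1, -13.6, 109.5]
eef_rot: [-3.141, 0.0, 1.138]
wrist_force: [-0.6, -1.0, -0.1]
finger_gap: 27.9
finger_force: 0.1
```

```bash
python3 ang.py
```

```text
20.425 [498.10924245 -13.58253477 109.53709147] [-0.59983683 -1.01948809 -0.09713862] 0.08922670735046268
(504, -17) (509.6, -14.8, 10.7, 110.7, 29) vs start 1.58
(641, 2.5) (640.9, 4.5, 7.0, 111.1, 25) vs start 0.33
(692, 130) (693.0, 131.7, 7.0, 111.0, 34) vs start 0.1
(607, 240) (607.6, 240.2, 7.0, 110.9, 37) vs start -0.16
(471, 219) (469.6, 221.1, 7.1, 110.8, 29) vs start 0.52
```

Now within about 0.2° of the click. I'll back the fingers off to centre and rise clear.

Emit:
step_arm --series '[2.7,-1.2,0,0,0.7,2.7,-1.2,0,0,0.7,0,0,0,0,0.7,0,0,10,0,0.7,0,0,20,0,0.7,0,0,30,0,0.7,0,0,30,0,0.7,0,-30,10,0,0.7,0,-50,0,0,0.7,0,-50,0,0,0.5,0,0,0,0,0.5,0,0,0,0,0.5,0,0,0,0,0.5]'

```text
clock: 22.1
eef_pos: [503.7, -145.0, 209.8]
eef_rot: [3.141, -0.0, 1.14]
wrist_force: [0.0, 0.0, -0.7]
finger_gap: 47.1
finger_force: 0.0
```

```bash
python3 ang.py; python3 - <<'E'
from h import *
ims=[]
for n in('scene','side'):
    p,d,i=cam(n); X=pts(d,i)
    for t,c,lo,hi,r in(('can',(469,144.5),122,136,27),('l1',(542.5,204),122,136,27),('l2',(630,170),122,136,27),('l3',(642.5,75),122,136,27),('wide',(600,-292),68,80,40),('short',(419.5,-312),37,46,30),('gA',(377,-162),68,80,30),('gB',(478,-256),68,80,30),('gC',(545,-194),68,80,30)): print(n,t,top(X,d,lo,hi,c,r))
    ims.append(cv2.resize(p,(400,300)))
cv2.imwrite('pics/m5.png',np.hstack(ims))
E
```

```text
22.1 [ 503.6757429  -144.97641257  209.8117207 ] [ 0.01976624  0.04349254 -0.68006175] 0.0
(504, -17) (504.7, -17.0, 8.0, 111.5, 22) vs start -0.01
(641, 2.5) (642.1, 3.6, 7.4, 110.8, 28) vs start 0.49
(692, 130) (692.0, 131.9, 7.0, 111.3, 35) vs start 0.24
(607, 240) (607.2, 240.6, 6.7, 111.4, 35) vs start 0.05
(471, 219) (471.3, 220.6, 6.7, 110.6, 32) vs start 0.09
scene can (461.6, 146.1, 20.7, 129.0, 101)
scene l1 (540.7, 202.1, 20.9, 129.0, 107)
scene l2 (627.9, 166.4, 22.1, 129.1, 129)
scene l3 (641.7, 73.9, 20.7, 129.2, 146)
scene wide (597.6, -294.3, 30.3, 75.2, 391)
scene short (419.3, -313.7, 21.7, 42.4, 138)
scene gA (375.5, -163.3, 21.9, 75.0, 118)
scene gB (476.0, -258.3, 22.4, 75.0, 155)
scene gC (544.9, -195.4, 22.6, 74.9, 161)
side can (465.8, 151.2, 19.4, 128.6, 173)
side l1 (542.4, 206.6, 20.8, 128.8, 256)
side l2 (630.5, 170.8, 20.3, 128.5, 268)
side l3 (644.0, 77.4, 20.3, 128.5, 229)
side wide (599.6, -289.8, 30.2, 74.4, 236)
side short (422.0, -308.4, 21.6, 41.7, 87)
side gA (379.0, -161.7, 21.8, 74.5, 113)
side gB (479.4, -255.4, 20.8, 74.5, 94)
side gC (545.9, -191.6, 21.3, 74.7, 127)
```

View pics/m5.png

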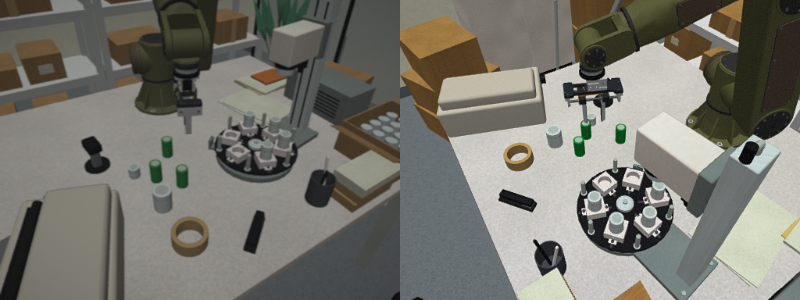

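Both views show four tins seated at the same height (129 mm). The dial is on its click, with an empty pocket at the mark, and nothing else has moved.

```bash
python3 -c "
from cell import manip
print(manip.sign_off())"
```

```text
the job is handed in; nothing more can be done
None
```

The canister is fully home in its pocket, the dial has been turned one click clockwise so the next empty pocket stands at the mark, and the job is handed in at about 22 s.

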